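# Move the loaded parts basket to the keeper hook

### The arm

A 6-joint arm with a two-finger parallel gripper is mounted at the origin on the work surface. World frame = base frame: x ahead of the robot, y to its left, z up, the work surface at z = 0. Lengths are in m, angles in rad, forces in N, time in s.
With the tool pointing down it reaches from about 0.35 to 0.85 m from the base axis. Payload 8.1 kg.
Tool frame: the origin (TCP) lies midway between the tips of the shut fingers; the grasp point (between the pads) lies env.pinch_z behind it (env.pinch_z is the distance from the TCP to the grasp point, in m); z points along the fingers, y is the line along which they close (so a half turn about z gives the same grasp; the last joint's range is limited). The gripper opens to 93 mm and grips with 3 to 60 N. Pads are 15 mm wide; open, the fingers measure 128 mm over their backs; the gripper's body (75 mm by 188 mm) begins 65 mm behind the grasp point.
Start: joints at [1.105, 0.13, 1.488, -0, 1.523, -0.085], TCP at [0.223, 0.557, 0.219] pointing down, gripper open.
Joint ranges: [-2.96, 2.96], [-0.89, 2.26], [0.02, 2.5], [-1.34, 4.48], [0, 2.73], [-2.66, 2.66]. Speed limits (rad/s): [2.39, 2.39, 2.79, 3.14, 3.14, 3.14].

### API

Orientations are given as [roll, pitch, yaw] about the fixed x, y, z axes, in that order (R = Rz(yaw) Ry(pitch) Rx(roll)).
In Python, from bench import env gives the robot as it stands. The module is installed in compiled form; this text tells all that it offers. Calls block until the motion is done:
- env.movep(position, orientation): joint-space move of the TCP to a pose.
- env.movel(position, max_speed=0.15, rot=None, contact_N=None): straight line of the TCP; rot=None keeps the orientation; max_speed is the mean speed in m/s. With contact_N (N) it stops when the force on the tool has changed by that much, and returns True; else False.
- env.move_j(angles): joint-space move.
- env.move_gripper(opening): finger opening in m; the grip force is fixed at half the most; returns when the fingers have stopped.
- env.wait(seconds).
- env.solve_ik(position, orientation): joint angles nearest the present ones, or None.
- env.get_image(name): name is "side" or "top"; returns a dict with "image" (420x560x3 uint8, blue, green, red), "fx", "fy", "cx", "cy" (pixels), "D" ([k1, k2, p1, p2, k3] as OpenCV has them; the pictures are not rectified), "world_to_cam" (4x4, takes a point from world to camera coordinates). Camera axes: x right, y down, z forward; pixel columns grow to the right and rows downward; lengths in m; the calibration is good to about 2 mm. A picture is of the moment at which its call begins. There is no depth.
A pose or a line that the arm cannot do raises env.IKError and nothing moves.
- env.job_done(): hands the job in; it is judged then, once.
Readings, each from a call of its own:
- env.read_t(): time.
- env.read_joints(): joint angles.
- env.read_qd(): joint speeds.
- env.read_tau(): joint torques, N m.
- env.read_position(): TCP position.
- env.read_ee_rot(): TCP orientation.
- env.read_force(): force on the tool from outside, world axes, zero at the start.
- env.read_ft_torque(): the same for the moment, N m.
- env.read_gripper_width(): finger opening in m.
- env.read_gripper_force(): force on a finger pad.
Only numpy, scipy, OpenCV 4.12 (cv2) and the standard library are available. Lean on these libraries where they do the work, as an engineer would, in place of code of your own. Each camera call takes 0.05 s, during which the arm holds its last target. There are 200 camera calls.

### The job

Take the loaded parts basket off the white drip stand and, without setting it down or tipping it, hang it on the red stand: bring its cross bar in over the keeper's low lip, press the yellow sprung plate back gently, lower the bar fully down into the notch between lip and plate, near the middle of the arm's width, and let go. Never push the basket against either stand with more than 25 N (its weight and the spring included), keep the basket level (within about 7 degrees) and its parts inside, and leave everything else on the bench alone.

Things in the scene. Friction and masses are not known exactly. Their poses are not given: they have to be found in the camera images.
- basket: Aluminium parts basket, 0.35 to 0.65 kg loaded: tray 100 (x) x 124 (y) x 40 mm high; two flat straps on its y sides (130 mm over them, 14 mm wide) rise to a steel cross bar along y. A stand's arm passes under this bar, between the straps. An orange grip plate stands on the bar. Origin: centre of the tray's underside; z up.
- grip (a point): Centre of the basket's orange grip plate, to be pinched from above: 14 mm thick (basket y), 36 mm wide (basket x), 46 mm high, 58 mm above the underside of the cross bar, straight above the basket's centre. Axes as the basket's.
- bar (a point): Middle of the flat underside of the basket's cross bar, 140 mm above the basket's underside. The bar is 12 mm wide (x), 130 mm long (y), 8 mm high (z). Axes as the basket's.
- drip_stand: White stand; the basket hangs on its steel arm at the start. Origin on the table under its 24 mm square column, z up. The flat arm, 24 mm wide (y), 8 mm thick, its top 200 mm above the table, runs from the column along the stand's -x and ends at x = -175 mm with an upturned tip 12 mm high. Foot 160 x 110 x 12 mm.
- bench_stand: Red stand to which the basket goes. Same column, foot and arm as the white stand (origin under the column, arm along its -x, top 200 mm above the table, end at x = -175 mm) but no upturned tip. On the arm a dark steel keeper is clamped (see keeper_span).
- keeper_span (a point): Fixed point on the red arm's top, at stand x = -105 mm, axes as the red stand's. The bar's middle, when home in the keeper, is within 30 mm of here along the arm (x): the keeper is clamped anywhere in that span and its place is not measured, so find it by eye or feel. Parts of the keeper, from the arm's end inwards: lip, notch, yellow plate.
- lip_level (a point): A point 213 mm above the table over the red arm, at the height of the top of the keeper's lip (8 mm thick along the arm). The flat notch floor behind the lip is at 206 mm. The yellow plate behind the notch is upright, 36 mm wide, from 208 to 230 mm above the table.
- plate_level (a point): A point 219 mm above the table over the red arm, level with the middle of the yellow sprung plate (not at its place along the arm). At rest the plate is only 6 mm behind the lip's inner face: the 12 mm bar goes in only after pressing it back 6 mm. It gives from 1 N, 0.5 N more per mm, hard stop at 10 mm (6 N). First touch: bar's middle 6 mm farther out than its home place.
- bearing_mid (a point): Centre of the bearing: steel ring 32 mm across, 10 mm high, lying loose in the basket's tray.
- bush_mid (a point): Centre of the bush: brass ring 20 mm across, 16 mm high, lying loose in the basket's tray.
- spacer_center (a point): Centre of the spacer: dark steel plug 20 mm across, 18 mm high, lying loose in the basket's tray.
- oil_can: red oil can, 72 mm wide, body 95 mm high, thin spout up to 150 mm; origin under its centre. Bystander.
- tape: black roll of tape lying flat, 70 mm wide, 19 mm high; origin under its centre. Bystander.
- screwdriver: screwdriver with an orange handle, lying on the table; origin under its middle. Bystander.
- spanner: steel spanner lying flat on the table; origin under its middle. Bystander.
- hammer: hammer lying on the table; origin under its middle. Bystander.
- tin: open red plastic tray 90 x 70 x 30 mm; origin under its centre. Bystander.
- marker: black marker pen lying on the table, 130 mm long, 16 mm thick; origin under its middle. Bystander.
Things that resemble listed ones, but are neither listed nor needed, are in the scene too. What is shaped like the basket but brown is not meant.

How it is judged:
By the outcome, as a careful person would: the job done as asked, in the order asked, and still so for the second after the job is handed in, with the robot touching nothing.
It also fails if it takes over 69 s, if anything falls off the work surface, if the arm or the gripper's body presses on something with over 40 N, if the wrist force passes 120 N, or if a joint passes its speed limit or range.

## Working session

There is one attempt and no reset: what is moved stays moved. The work goes in short steps, each a Python script; the robot and the scene stay as the last script left them, time stands still between calls to the robot, and variables do not carry over. Pictures are saved under pics/ and viewed, at most 10 in all, crops included, and the job is handed in when it is done.

```bash
mkdir -p pics
python3 - <<'E'
from bench import env
import cv2,pickle
for n in("side","top"):
    d=env.get_image(n); cv2.imwrite(f"pics/{n}0.png",d["image"]); pickle.dump(d,open(n+"0.pkl","wb"))
    print(n,d["fx"],d["fy"],d["cx"],d["cy"],d["D"],d["world_to_cam"])
print(env.pinch_z,env.read_position(),env.read_ee_rot(),env.read_t(),env.read_gripper_width())
E
```

```text
side 498.3715091082259 498.3715091082259 274.8211418894797 204.2854843477313 [0.03687889 0.         0.         0.         0.        ] [[ 0.72160708 -0.6921524  -0.01443208 -0.35143715]
 [-0.51474647 -0.52247824 -0.67974448  0.37225866]
 [ 0.46294633  0.49793729 -0.733307    1.31197015]
 [ 0.          0.          0.          1.        ]]
top 503.5625668650599 503.5625668650599 287.26006442282585 202.7090385281214 [-0.04020906  0.          0.          0.          0.        ] [[ 0.02140658 -0.99975143 -0.00623258  0.02176229]
 [-0.99621815 -0.02080501 -0.08435968  0.51470223]
 [ 0.08420904  0.00801486 -0.99641588  1.60816656]
 [ 0.          0.          0.          1.        ]]
0.0188 [0.22274398 0.55656287 0.217697  ] [-3.13994000e+00 -1.28171374e-04  2.76082008e+00] 0.1 0.09277949931070849
```

View pics/side0.png

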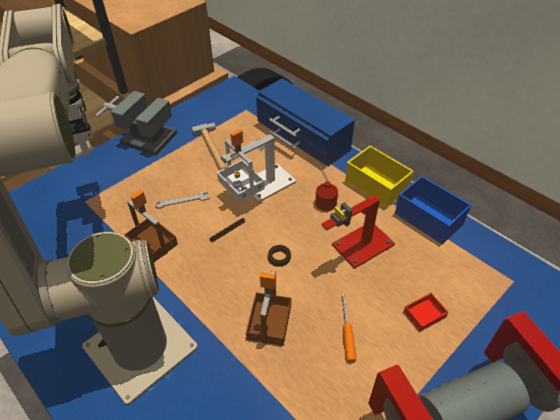

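View pics/top0.png

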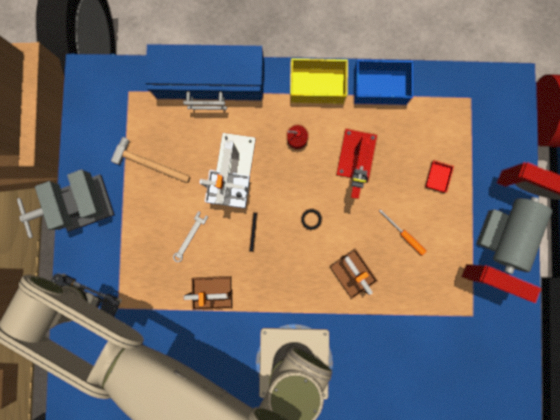

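Candidates for the grip, by pixel:
- Silver basket on the white stand: side (236,138), top (206,184).
- Brown baskets, not meant: side (138,198) / top (203,298), and side (268,281) / top (362,281).

I choose the silver one on the white stand. The red stand is at side (362,225), top (357,165). Next is one close crop to check the choice.

Run:
```python
import cv2,numpy as np
s=cv2.imread("pics/side0.png");t=cv2.imread("pics/top0.png")
c=lambda im,x,y:cv2.resize(im[y:y+75,x:x+100],(400,300),interpolation=cv2.INTER_CUBIC)
m=np.vstack([np.hstack([c(s,205,125),c(s,310,190)]),np.hstack([c(t,185,130),c(t,310,127)])])
cv2.imwrite("pics/crop.png",m)
def show(n,im,lo,hi,roi,colour):
    x,y,w,h=roi; hsv=cv2.cvtColor(im,cv2.COLOR_BGR2HSV)[y:y+h,x:x+w]
    k,l,st,ce=cv2.connectedComponentsWithStats(cv2.inRange(hsv,lo,hi))
    for i in range(1,k):
        if st[i,4]>8:
            p=np.argwhere(l==i)[:,::-1]+[x,y]
            print(n,colour,st[i,:5]+[x,y,0,0,0],ce[i]+[x,y],cv2.minAreaRect(p.astype(np.float32)))
show("side",s,(5,170,120),(14,255,255),(205,125,60,50),"orange")
show("top",t,(5,170,120),(14,255,255),(185,160,60,45),"orange")
show("side",s,(20,90,80),(35,255,255),(320,190,40,40),"yellow")
show("top",t,(20,90,80),(35,255,255),(340,160,40,40),"yellow")
show("top",t,(0,0,185),(180,40,255),(190,130,70,80),"white")
show("top",t,(0,150,60),(4,255,255),(330,120,50,90),"red")
show("side",s,(0,150,60),(4,255,255),(310,190,100,80),"red")
```

```text
side orange [231 129  12   7  41] [236.09756098 132.        ] ((236.2000274658203, 131.90000915527344), (3.5777084827423096, 11.180339813232422), 63.43495178222656)
top orange [220 177   2   9  10] [220.9 181.4] ((220.5, 181.0), (8.0, 1.0), 90.0)
side yellow [334 206  11  15  79] [339.05063291 212.86075949] ((339.0000305175781, 212.50003051757812), (14.849242210388184, 6.363961219787598), 45.0)
top yellow [352 178  15   5  55] [359.         180.01818182] ((358.923095703125, 180.1154022216797), (14.263994216918945, 3.7210419178009033), 7.125016689300537)
top white [ 215  134   40   47 1069] [235.38914874 154.59775491] ((234.2567596435547, 157.95945739746094), (33.70178985595703, 46.5249137878418), 9.462322235107422)
top white [200 174  24  29 266] [213.46240602 190.61654135] ((211.31069946289062, 189.81626892089844), (29.401185989379883, 18.64120101928711), 70.70995330810547)
top white [225 177  24  21 269] [237.91821561 185.73605948] ((235.89199829101562, 185.84400939941406), (21.734582901000977, 19.409072875976562), 10.30484676361084)
top white [230 199  15   8 102] [237.1372549  20
[... 327 characters left out ...]
26.75796178 193.44585987] ((327.0, 194.0), (8.0, 20.0), 90.0)
side red [352 196  27  19 199] [364.35175879 204.47738693] ((363.8917236328125, 204.46812438964844), (7.422207832336426, 30.008068084716797), 61.38954162597656)
side red [322 219  14  10  80] [328.8625 223.45  ] ((328.70001220703125, 223.40000915527344), (6.7082037925720215, 12.521980285644531), 63.43495178222656)
side red [346 225  48  42 700] [370.59428571 247.61571429] ((369.1996765136719, 249.99200439453125), (26.848587036132812, 44.14472961425781), 42.709388732910156)
side red [333 226  31  27 361] [349.38781163 240.12742382] ((350.7774353027344, 239.93768310546875), (12.855738639831543, 34.97196960449219), 60.64224624633789)
```

View pics/crop.png

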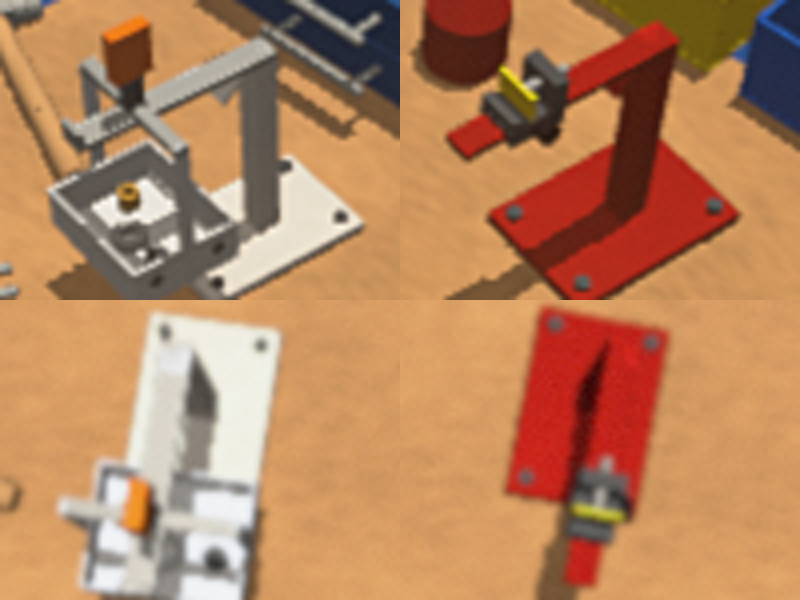

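The crop confirms the silver basket: its bar lies across the white arm, with orange grip at side (237,138) and top (219,181). The red stand's arm end is at side (323,226) and top (355,198), and the yellow plate is at side (339,213) and top (359,180). Now I compute positions.

```bash
cat > h.py <<'E'
import numpy as np,cv2,pickle
C={n:pickle.load(open(f"{n}0.pkl","rb")) for n in("side","top")}
def ray(n,p):
    d=C[n];K=np.array([[d["fx"],0,d["cx"]],[0,d["fy"],d["cy"]],[0,0,1]])
    u=cv2.undistortPoints(np.array([[p]],float),K,np.array(d["D"],float)).ravel()
    W=np.array(d["world_to_cam"]);R=W[:3,:3]
    return -R.T@W[:3,3],R.T@np.array([u[0],u[1],1])
def onz(n,p,z):
    o,v=ray(n,p);return (o+v*(z-o[2])/v[2])
def tri(ps,pt):
    o1,a=ray("side",ps);o2,b=ray("top",pt)
    t=np.linalg.lstsq(np.c_[a,-b],o2-o1,rcond=None)[0]
    p,q=o1+a*t[0],o2+b*t[1];return (p+q)/2,np.linalg.norm(p-q)
E
python3 - <<'E'
from h import *
np.set_printoptions(precision=4,suppress=True)
s=cv2.imread("pics/side0.png");t=cv2.imread("pics/top0.png")
def cen(im,lo,hi,roi):
    x,y,w,h=roi;m=cv2.inRange(cv2.cvtColor(im,cv2.COLOR_BGR2HSV)[y:y+h,x:x+w],lo,hi)
    p=np.argwhere(m)[:,::-1]+[x,y];return p.mean(0),len(p),p
a,na,_=cen(s,(3,150,100),(16,255,255),(228,127,18,22));b,nb,_=cen(t,(3,150,100),(17,255,255),(211,174,14,17))
print("grip",a,na,b,nb,tri(a,b))
y1,_,_=cen(s,(20,90,80),(35,255,255),(320,190,40,40));y2,_,p=cen(t,(20,90,80),(35,255,255),(340,160,40,40))
print("plate",tri(y1,y2))
ct=lambda x,y,ox,oy:(ox+x/4-.375,oy+y/4-.375)
T=lambda x,y:ct(x-400,y-300,310,127)
for nm,P in(("redfoot",[T(541,309),T(667,330),T(632,518),T(505,492)]),("whitefoot",[ct(151,12,185,130),ct(281,30,185,130)])):
    print(nm,[onz("top",q,.012)[:2] for q in P])
S=lambda x,y:ct(x-400,y,310,190)
print("redfoot side",[onz("side",S(*q),.012)[:2] for q in[(488,215),(660,138),(738,214),(575,298)]])
print("red arm end top",[onz("top",T(*q),.2)[:2] for q in[(565,585),(597,585)]])
print("red arm side: endL,endR, colL, colR",[onz("side",S(*q),.2)[:2] for q in[(447,136),(470,151),(655,22),(680,40)]])
print("plate edges top z.23",[onz("top",T(*q),.23)[:2] for q in[(574,504),(623,514)]],"z.208/.22 front",[onz("top",T(*q),.219)[:2] for q in[(573,514),(621,523)]])
print("lip front side",[onz("side",S(*q),.213)[:2] for q in[(483,96),(520,124)]])
print("bar ends top z.208",[onz("top",ct(*q,185,130),.208)[:2] for q in[(62,207),(250,237)]])
D=lambda x,y:ct(x,y,205,125)
print("bar ends side z.208",[onz("side",D(*q),.208)[:2] for q in[(90,64),(182,150)]])
print("white arm side .2",[onz("side",D(*q),.2)[:2] for q in[(255,40),(276,48)]],"tip .212",[onz("side",D(*q),.212)[:2] for q in[(65,122),(82,138)]])
print("brown grips .18",[onz("top",q,.2)[:2] for q in[(203,298),(362,285)]],"trays",[onz("top",q,.04)[:2] for q in[(331,268),(355,250),(376,283),(352,297),(193,277),(231,277)]])
print("oilcan",onz("top",(297,137),.09))
E
```

```text
grip [236.     135.2233] 103 [219.1429 181.5079] 63 (array([0.5472, 0.2213, 0.2651]), np.float64(0.0032911696935564783))
plate (array([ 0.566 , -0.1717,  0.2187]), np.float64(0.0019523620951880816))
redfoot [array([ 0.7634, -0.1521]), array([ 0.748 , -0.2562]), array([ 0.5912, -0.2284]), array([ 0.6105, -0.1243])]
whitefoot [array([0.7427, 0.252 ]), array([0.7297, 0.1441])]
redfoot side [array([ 0.6051, -0.1273]), array([ 0.7589, -0.1702]), array([ 0.741, -0.259]), array([ 0.5927, -0.2235])]
red arm end top [array([ 0.5169, -0.1519]), array([ 0.5174, -0.175 ])]
red arm side: endL,endR, colL, colR [array([ 0.5152, -0.1538]), array([ 0.5164, -0.1733]), array([ 0.696 , -0.1844]), array([ 0.6947, -0.2074])]
plate edges top z.23 [array([ 0.5718, -0.1541]), array([ 0.5653, -0.1889])] z.208/.22 front [array([ 0.5661, -0.1548]), array([ 0.5603, -0.1892])]
lip front side [array([ 0.5496, -0.1539]), array([ 0.5485, -0.1875])]
bar ends top z.208 [array([0.5549, 0.2836]), array([0.5359, 0.1474])]
bar ends side z.208 [array([0.5517, 0.2777]), array([0.5365, 0.1535])]
white arm side .2 [array([0.6696, 0.2157]), array([0.6746, 0.1968])] tip .212 [array([0.4919, 0.2353]), array([0.4895, 0.2125])]
brown grips .18 [array([0.2219, 0.2652]), array([ 0.2686, -0.1864])] trays [array([ 0.308 , -0.1105]), array([ 0.3664, -0.1858]), array([ 0.2637, -0.2535]), array([ 0.2184, -0.1781]), array([0.2699, 0.3264]), array([0.2728, 0.2056])]
oilcan [0.7159 0.006  0.09  ]
```

Run:
```python
from h import *
from bench import env
np.set_printoptions(precision=4,suppress=True)
ct=lambda x,y:(185+x/4-.375,130+y/4-.375)
for q in[(123,205),(138,178),(138,228)]: print(onz("top",ct(*q),.281))
R=[np.pi,0,np.pi-.122]
p=env.read_position(); env.movel([p[0],p[1],.36])
env.movep([.546,.218,.36],R); print(env.read_joints())
env.movel([.546,.218,.29],.1)
cv2.imwrite("pics/top1.png",cv2.resize(env.get_image("top")["image"][110:230,150:310],(640,480)))
cv2.imwrite("pics/side1.png",env.get_image("side")["image"])
s=env.get_image("side")["image"][90:210,180:300];cv2.imwrite("pics/side1c.png",cv2.resize(s,(600,600),interpolation=cv2.INTER_CUBIC))
print(env.read_position(),env.read_force(),env.read_t())
```

```text
[0.548  0.2284 0.281 ]
[0.5669 0.2188 0.281 ]
[0.5324 0.2176 0.281 ]
[ 0.2941  0.0847  1.2825  0.0003  1.7744 -1.1556]
[0.5465 0.2181 0.2911] [-0.3781 -0.4363 -0.0519] 3.9
```

View pics/side1c.png

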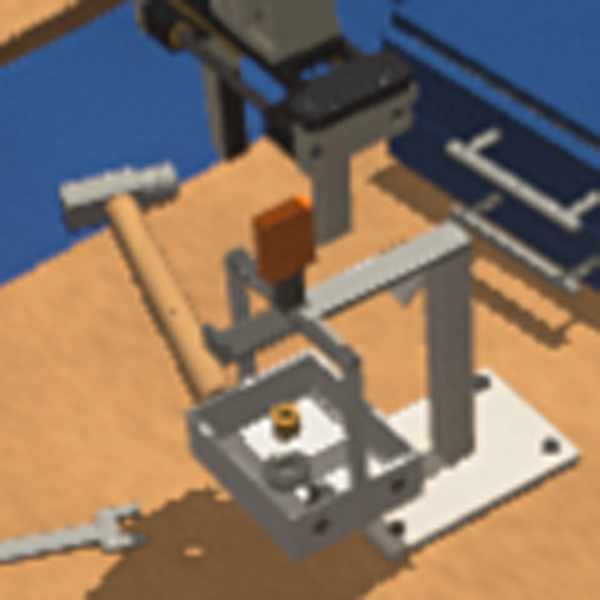

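The fingers at crop (231,155) and (330,238) straddle the orange plate, whose top centre is at crop (283,210), and nothing is in their way. I'll shift the target about 2 mm to +y, then grasp, lift and carry the basket out.

Run:
```python
from bench import env
import numpy as np
np.set_printoptions(precision=4,suppress=True)
def st(m): print(m,env.read_position(),env.read_force(),env.read_ft_torque(),round(env.read_gripper_width(),4),env.read_t())
env.movel([.547,.220,.29],.05)
if env.movel([.547,.220,.239],.06,contact_N=6): st("touch"); raise SystemExit
env.move_gripper(.03); st("pre")
env.move_gripper(0.0); st("grip")
if not .010<env.read_gripper_width()<.018: raise SystemExit
p=env.read_position()
env.movel([p[0],p[1],p[2]+.006],.02); st("up6")
env.movel([p[0],p[1],p[2]+.024],.04); st("up24")
cv=env.get_image("side")["image"][90:210,180:300]
import cv2;cv2.imwrite("pics/s2.png",cv2.resize(cv,(600,600),interpolation=cv2.INTER_CUBIC))
```

```text
pre [0.547 0.22  0.239] [-0.6879 -0.328   0.1587] [-0.0715  0.0099 -0.0535] 0.0303 6.2583
grip [0.547 0.22  0.239] [-0.3299 -0.6775 -1.1688] [ 0.0278  0.0183 -0.0032] 0.0142 6.675
up6 [0.5469 0.22   0.2448] [-0.3137  0.3177 -4.8758] [ 0.0422  0.019  -0.077 ] 0.014 7.125
up24 [0.5471 0.22   0.2633] [-0.2123 -0.3946 -5.1056] [ 0.0125 -0.0336 -0.0229] 0.0137 7.725
```

View pics/s2.png

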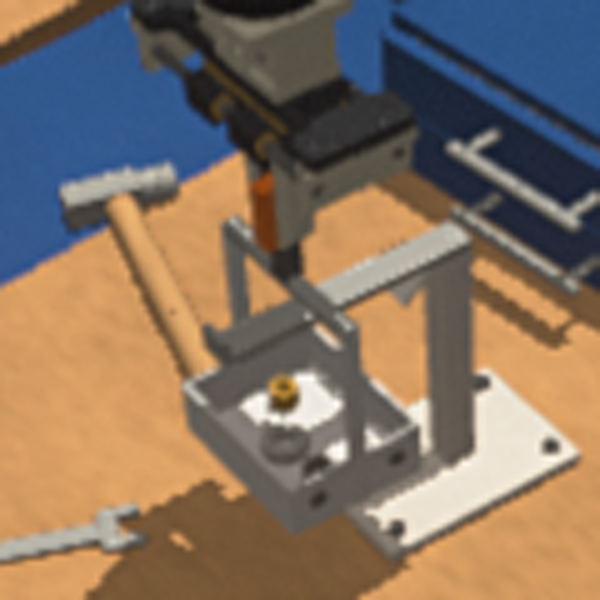

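The basket is off the arm and level, with its parts in the tray (bush at crop (283,390)). I'll carry it out and across to the red stand.

Run:
```python
from bench import env
import numpy as np,cv2
np.set_printoptions(precision=4,suppress=True)
def st(m): print(m,env.read_position(),env.read_force(),env.read_ft_torque(),round(env.read_gripper_width(),4),env.read_t())
w=-.115; p=env.read_position()
o=[p[0]-.096*np.cos(w),p[1]-.096*np.sin(w),p[2]]
print(env.movel(o,.07,contact_N=5)); st("out")
y=-.176;u=np.array([np.cos(y),np.sin(y)]);E=np.array([.5165,-.1635])
q=E-.042*u
env.movel([*q,.2633],.10,rot=[np.pi,0,np.pi+y]); st("across")
env.movel([*q,.257],.03); env.wait(.3); st("low")
print(env.read_ee_rot())
s=env.get_image("side")["image"][140:290,250:410];t=env.get_image("top")["image"][120:270,290:450]
cv2.imwrite("pics/s3.png",np.hstack([cv2.resize(i,(400,375),interpolation=cv2.INTER_CUBIC) for i in(s,t)]))
```

```text
False
out [0.4519 0.2309 0.2628] [-0.229  -0.6868 -5.8633] [ 0.0429 -0.0005  0.0055] 0.0137 9.3
across [ 0.4752 -0.156   0.2633] [ 0.1063 -0.8125 -5.31  ] [0.0385 0.0412 0.0202] 0.0137 13.325
low [ 0.4752 -0.1562  0.2572] [-0.0927 -0.1976 -5.9637] [ 0.0146  0.0267 -0.0483] 0.0141 13.9833
[-3.1415  0.0002  2.9656]
```

View pics/s3.png

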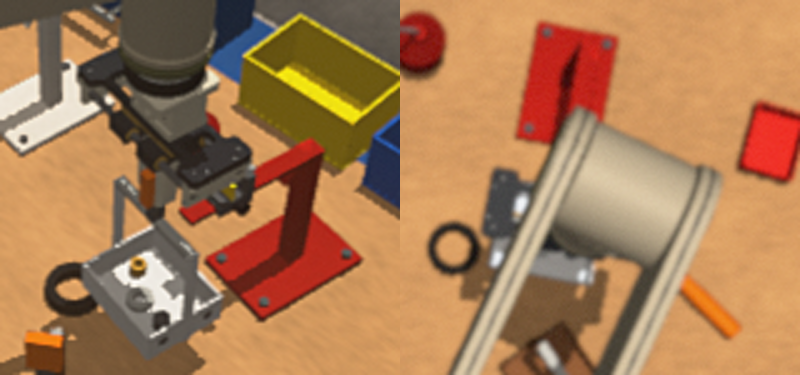

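The red arm's end at crop (190,215) enters between the straps, and the bar is outside it and above the lip. Now I feel for the plate.

Run:
```python
from bench import env
import numpy as np
np.set_printoptions(precision=4,suppress=True)
y=-.176;u=np.array([np.cos(y),np.sin(y)]);E=np.array([.5165,-.1635])
def F(n=8):
    a=[]
    for _ in range(n): env.wait(.02); a.append(env.read_force())
    return np.mean(a,0)
at=lambda s:[*(E+s*u),.257]
print(env.movel(at(.028),.05,contact_N=4)); b=F(15); print(b,env.read_position(),env.read_t())
for k in range(1,27):
    s=.028+.001*k
    env.movel(at(s),.02); f=F(); p=env.read_position()
    fu=-(f-b)[:2]@u; print(round((p[:2]-E)@u*1e3,2),round(fu,2),round((f-b)[2],2),round(p[2],4))
    if fu>4 or abs((f-b)[2])>4: break
print(env.read_t())
```

```text
False
[-0.1337 -0.0132 -5.8334] [ 0.544  -0.1684  0.2571] 15.8833
29.0 -0.02 0.05 0.257
30.01 -0.02 -0.11 0.257
31.01 -0.15 0.05 0.257
31.98 -0.2 0.04 0.257
33.0 0.28 0.01 0.257
33.99 -0.02 -0.22 0.257
35.0 -0.34 0.23 0.257
36.0 0.03 -0.05 0.257
36.99 -0.08 0.14 0.257
37.99 -0.16 0.06 0.257
38.9 1.04 0.48 0.257
39.94 1.67 0.79 0.257
40.97 2.18 0.64 0.257
41.97 2.77 0.82 0.257
42.96 3.03 1.6 0.2569
43.94 3.26 1.31 0.257
44.96 4.19 1.21 0.257
22.4
```

The plate was first touched at s ≈ 38.7 mm, with a slope of about 0.5 N/mm, so home is about 44.7 mm. I'll press to 46.8 mm and lower while watching the force.

Run:
```python
from bench import env
import numpy as np,cv2
np.set_printoptions(precision=4,suppress=True)
y=-.176;u=np.array([np.cos(y),np.sin(y)]);E=np.array([.5165,-.1635])
def F(n=6):
    a=[]
    for _ in range(n): env.wait(.02); a.append(env.read_force())
    return np.mean(a,0)
b=np.array([-.13,-.01,-5.83]);s=.0468
def rep():
    f=F()-b;p=env.read_position();print(round((p[:2]-E)@u*1e3,2),round(p[2],4),"fu",round(-f[:2]@u,2),"fz",round(f[2],2));return f
env.movel([*(E+s*u),.257],.02);rep()
for z in list(np.arange(.255,.2469,-.002))+list(np.arange(.2462,.2435,-.0007)):
    env.movel([*(E+s*u),z],.02); f=rep()
    if f[2]>4.5: break
print(env.read_t(),env.read_ft_torque())
im=env.get_image("side")["image"][160:290,260:400];cv2.imwrite("pics/s4.png",cv2.resize(im,(560,520),interpolation=cv2.INTER_CUBIC))
```

```text
46.66 0.257 fu 5.39 fz 1.35
46.62 0.2549 fu 4.74 fz 1.77
46.61 0.2529 fu 4.65 fz 1.54
46.58 0.2509 fu 5.23 fz 1.55
46.57 0.2488 fu 4.74 fz 1.28
46.55 0.2468 fu 4.7 fz 1.88
46.65 0.2461 fu 4.85 fz 2.08
46.69 0.2455 fu 4.73 fz 2.17
46.81 0.245 fu 5.17 fz 3.27
46.83 0.245 fu 6.33 fz 7.22
25.9 [0.3976 1.4099 0.0109]
```

View pics/s4.png

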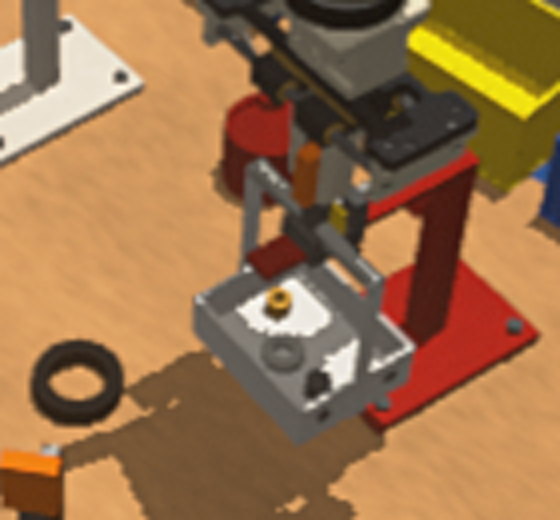

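The bar is on the notch floor (TCP z 0.245 means the underside is at 0.206), in past the lip, level and with its parts in. I'll ease back to the lip and release.

Run:
```python
from bench import env
import numpy as np,cv2
np.set_printoptions(precision=4,suppress=True)
y=-.176;u=np.array([np.cos(y),np.sin(y)]);E=np.array([.5165,-.1635])
env.movel([*(E+.0449*u),.2448],.01);env.wait(.2)
print(env.read_position(),env.read_force(),env.read_ft_torque())
env.move_gripper(.05);env.wait(.3)
print(env.read_gripper_width(),env.read_force())
p=env.read_position();env.movel([p[0],p[1],.37],.08)
env.movep([.45,.05,.40],[np.pi,0,np.pi+y]);env.wait(.5)
print(env.read_force(),env.read_t())
s=env.get_image("side")["image"][160:290,260:400];t=env.get_image("top")["image"][120:250,300:440]
cv2.imwrite("pics/s5.png",np.hstack([cv2.resize(i,(400,371),interpolation=cv2.INTER_CUBIC) for i in(s,t)]))
```

```text
[ 0.5619 -0.1716  0.245 ] [ 5.1104 -1.5974 -6.8831] [-0.1758 -1.2507 -0.087 ]
0.04988790338362666 [-0.7731  0.4827 -0.8155]
[ 0.2983 -0.533   0.0139] 30.7667
```

View pics/s5.png

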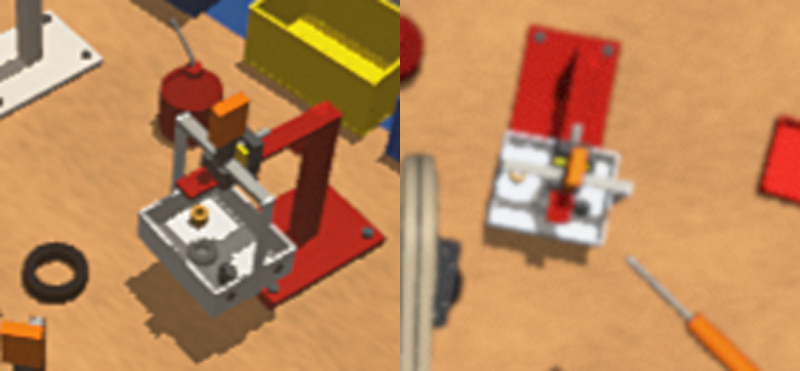

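The basket hangs level on the red arm with its bar in the notch in front of the yellow plate (side crop (243,152)). The parts are inside and the robot is clear.

```bash
python3 -c "
from bench import env
print(env.job_done())"
```

```text
the job is handed in; nothing more can be done
None
```

The basket hangs in the red stand's keeper, level in the last pictures with its parts inside, and the job was handed in at about 31 s; the highest load I measured against the stand was about 10 N.

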